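# Put the practice kit away: nest the cones, hang up the ball pumps

### The arm

A 7-joint arm with a two-finger parallel gripper is mounted at the origin on the work surface. World frame = base frame: x ahead of the robot, y to its left, z up, the work surface at z = 0. Lengths are in m, angles in rad, forces in N, time in s.
With the tool pointing down it reaches from about 0.425 to 0.825 m from the base axis. Payload 3.6 kg.
Tool frame: the origin (TCP) lies between the finger pads; the fingertips stand 22 mm ahead of it and the grasp point (between the pads) lies 3 mm ahead of it (bot.finger_overhang is the distance from the TCP to the fingertips, in m); z points along the fingers, y is the line along which they close (so a half turn about z gives the same grasp; the last joint's range is limited). The gripper opens to 85 mm and grips with 20 to 120 N. Pads are 22 mm wide; open, the fingers measure 114 mm over their backs; the gripper's body (76 mm by 85 mm) begins 54 mm behind the grasp point. The pads swing forward as they close: fully open they stand 13 mm farther back than shut.
Start: joints at [-1.254, 0.615, -0.013, 1.423, 0.008, 1.103, -0.04], TCP at [0.218, 0.612, 0.253] pointing down, gripper open.
Joint ranges: [-3.12, 3.12], [-0.3, 2.06], [-1.34, 1.32], [0.26, 2.42], [-1.36, 4.5], [0.01, 1.98], [-2.84, 2.84]. Speed limits (rad/s): [2.79, 2.79, 3.14, 3.14, 3.14, 3.14, 3.14].

### API

Orientations are given as a unit quaternion [x, y, z, w].
In Python, from rig import bot gives the robot as it stands.
- The arm moves only by the shell command python3 -m handwheel 'ROWS' [OPENING] [FORCE]. ROWS is text: rows parted by semicolons, each of 4 numbers parted by spaces: the shift along the tool's x, y, z in mm, then the turn about the tool's z in degrees. In form: tx ty tz spin; .... A call has 1 to 12 rows; each row is the pose to reach, as a shift and turn from the pose commanded when the call began, along the tool's axes at that moment; what a row does not reach only later rows make up. A row lasts 1/12 s, in which the tool goes at most 41.7 mm and 7.16 degrees, less where a joint would pass 70% of its speed; a pose out of reach is approached as far as the arm can. A call with a gripper value outside its range is refused whole. OPENING is the finger opening in mm, from 0 to 85.4, set as the call begins (- or left out, the last holds). The fingers move at their own pace and stop on an object; FORCE is the grip in N (left out, the last holds). Time passes only in rows, so rows that repeat a pose let the fingers close. It gives the time, the measured TCP pose, the force, the opening and the grip force at its end, in the units of the state.
- bot.sense(): the state, without advancing time (a new reading comes with each control period).
- bot.get_image(name): name is "scene" or "top"; returns the picture (384x512x3 uint8, red, green, blue); there is no depth.
- bot.camera_info(name): a dict with "vfov" (degrees; the focal length in pixels is half the picture's height over the tangent of half this angle, whatever the lens; pixels are square), "cx", "cy" (the principal point, pixels), "T" (4x4, takes a point from camera to world coordinates). Camera axes: x right, y down, z forward; pixel columns grow to the right and rows downward; lengths in m; the calibration is good to about 2 mm. A picture is of the moment at which its call begins. camera_info takes no time and is no camera call.
- bot.sign_off(): hands the job in; it is judged then, once.
The state is a dict: "clock": time; "joints": joint angles; "qvel": joint speeds; "joint_torque": joint torques, N m; "eef_pos": TCP position; "ee_rot": TCP orientation; "contact_force": force on the tool from outside, world axes, zero at the start; "moment": the same for the moment, N m; "opening": opening from 0.0 (shut) to 1.0 (fully open); "grip_force": force on a finger pad.
Only numpy, scipy, OpenCV 4.12 (cv2) and the standard library are available. Lean on these libraries where they do the work, as an engineer would, in place of code of your own. Each camera call takes 0.05 s, during which the arm holds its last target. There are 200 camera calls.

### The job

Practice is over, so put the kit on the equipment-room bench away. Nest every lime marker cone over the red one standing in the blue tray, so that they make one straight, fully seated stack there, and hang both ball pumps by their red D handles on the yellow hooks at the back of the low grey cabinet, one pump to a hook, left hanging straight down and still. Leave the bottle, the tape and the first-aid box where they are.

Things in the scene. Friction and masses are not known exactly. Their poses are not given: they have to be found in the camera images.
- cone1: lime hollow marker cone on the bench (may be absent), 105 mm tall; same shape as the red cone (see there). Origin: centre of its underside, z up. 90 mm square foot flange 4 mm thick; body 76 mm across at the foot, 37 mm at 81 mm height; then a solid round neck, 28 mm diameter, 81 to 105 mm high (grip here). Open below (mouth 71 mm); flat ceiling inside 78 mm up, 33 mm across. 80 g
- cone2: lime hollow marker cone on the bench (may be absent), 105 mm tall; same shape as the red cone (see there). Origin: centre of its underside, z up. 90 mm square foot flange 4 mm thick; body 76 mm across at the foot, 37 mm at 81 mm height; then a solid round neck, 28 mm diameter, 81 to 105 mm high (grip here). Open below (mouth 71 mm); flat ceiling inside 78 mm up, 33 mm across. 80 g
- cone3: lime hollow marker cone on the bench (may be absent), 105 mm tall; same shape as the red cone (see there). Origin: centre of its underside, z up. 90 mm square foot flange 4 mm thick; body 76 mm across at the foot, 37 mm at 81 mm height; then a solid round neck, 28 mm diameter, 81 to 105 mm high (grip here). Open below (mouth 71 mm); flat ceiling inside 78 mm up, 33 mm across. 80 g
- cone4: lime hollow marker cone on the bench (may be absent), 105 mm tall; same shape as the red cone (see there). Origin: centre of its underside, z up. 90 mm square foot flange 4 mm thick; body 76 mm across at the foot, 37 mm at 81 mm height; then a solid round neck, 28 mm diameter, 81 to 105 mm high (grip here). Open below (mouth 71 mm); flat ceiling inside 78 mm up, 33 mm across. 80 g
- cone_base: red marker cone, same shape as the lime ones, standing loose in the blue tray: the bottom of the stack. Origin: centre of its underside, z up; neck 81 to 105 mm high. A cone put over another comes to rest with its inner ceiling on the lower one's neck, its foot 27 mm higher than the lower one's, with 2 to 3 mm of play sideways
- tray: blue square tray fixed to the bench, 112 x 112 mm, rim 14 mm high, floor 4 mm thick; origin at the centre of its underside. It holds the red cone with about 7 mm of play all round
- pump1: ball pump, lying flat. Origin: middle of the barrel, on its axis; x along it to the handle. Navy barrel 30 mm diameter, x -63..63 mm; black 34 mm square end blocks to x = +-77 (axis 17 mm above the bench); nozzle to x = -97; red D handle x 82..134, flat in x-y, bars 9 mm thick, 65 mm wide, its outer end arched; opening 35 (x) by 47 mm (y). Balances near the origin. 140-240 g
- pump1_handle (a point): middle (top of the arch) of the outer bar of pump1's red D handle, on the bar's centre line, 130 mm from the pump's origin; this bar is to rest on the hook
- pump2: ball pump, lying flat. Origin: middle of the barrel, on its axis; x along it to the handle. Navy barrel 30 mm diameter, x -63..63 mm; black 34 mm square end blocks to x = +-77 (axis 17 mm above the bench); nozzle to x = -97; red D handle x 82..134, flat in x-y, bars 9 mm thick, 65 mm wide, its outer end arched; opening 35 (x) by 47 mm (y). Balances near the origin. 140-240 g
- pump2_handle (a point): middle (top of the arch) of the outer bar of pump2's red D handle, on the bar's centre line, 130 mm from the pump's origin; this bar is to rest on the hook
- cabinet: low grey steel cabinet fixed to the bench, open in front (-x, to the robot) and behind; origin: centre of its underside, x from front to back. 180 mm deep (x +-90), 300 wide, 318 high; walls 8, floor 12 thick; clear roof 306-318 high; red hem across the front edge, its lower edge 290 high. Steel brace across the back (x 78-88, z 227-253) with two yellow hooks at y = +-60, pointing forward
- hook_left (a point): where a handle bar's centre line rests in this hook: (51, +60, 247.5) mm in the cabinet, same axes. The hook is a 6 mm rod bent to a V along x, its bottom (centre of the rod) 9 mm lower, rising to the brace 27 mm behind and to the open tip 31 mm in front, which ends 17.5 mm above this point. The hem is 141 mm in front, its lower edge 42.5 mm above
- hook_right (a point): where a handle bar's centre line rests in this hook: (51, -60, 247.5) mm in the cabinet, same axes. The hook is a 6 mm rod bent to a V along x, its bottom (centre of the rod) 9 mm lower, rising to the brace 27 mm behind and to the open tip 31 mm in front, which ends 17.5 mm above this point. The hem is 141 mm in front, its lower edge 42.5 mm above
- bottle: bystander: white and red water bottle, 70 mm diameter, 195 mm tall; origin at the centre of its underside
- tape: bystander: roll of white tape lying flat, 100 mm diameter, 25 mm high; origin at the centre of its underside
- first_aid: bystander: white first-aid box with a green cross, 104 x 164 x 71 mm; origin at the centre of its underside
Mind the look-alikes: they are no part of the job. What is shaped like the cone3 but turquoise is not meant. Leave any purple look-alike of the cone_base alone.

How it is judged:
By the outcome, as a careful person would: the job done as asked, in the order asked, and still so for the second after the job is handed in, with the robot touching nothing.
Of cone1, cone2, cone3, cone4 only 2 to 4 are there at a start; the rules pass over those that are not, and their reading is None.
At some moment in a run one of cone1, cone2, cone3, cone4, pump1, pump2 may be knocked a few centimetres aside while the robot is not near it.
It also fails if it takes over 208 s, if anything falls off the work surface, if the arm or the gripper's body presses on something with over 40 N, if the wrist force passes 120 N, or if a joint passes its speed limit or range.

## Working session

There is one attempt and no reset: what is moved stays moved. The work goes in short steps, Python scripts to look and compute and a shell command to move; the robot and the scene stay as the last step left them, time stands still between calls to the robot, and variables do not carry over. Pictures are saved under pics/ and viewed, at most 14 in all, crops included, and the job is handed in when it is done.

```bash
ls; mkdir -p pics; python3 - <<'E'
from rig import bot
import cv2,numpy as np
np.set_printoptions(precision=4,suppress=True)
for n in("scene","top"):
    im=bot.get_image(n); cv2.imwrite(f"pics/{n}0.png",im[:,:,::-1]); i=bot.camera_info(n); print(n,i)
s=bot.sense(); print(s)
E
```

```text
pics
scene {'vfov': 45.71410627634499, 'cx': 272.4350457918249, 'cy': 198.12744777289458, 'T': array([[ 0.8074,  0.4427, -0.3899,  1.0729],
       [ 0.5896, -0.5824,  0.5596, -0.7057],
       [ 0.0206, -0.6817, -0.7313,  1.1337],
       [ 0.    ,  0.    ,  0.    ,  1.    ]])}
top {'vfov': 47.06551132080658, 'cx': 260.43210669647186, 'cy': 202.43103563298362, 'T': array([[ 0.0136, -0.9785,  0.206 ,  0.2524],
       [-0.9999, -0.0123,  0.0076,  0.0404],
       [-0.0049, -0.2061, -0.9785,  1.6869],
       [ 0.    ,  0.    ,  0.    ,  1.    ]])}
{'clock': 0.1, 'joints': array([-1.2545,  0.6158, -0.0126,  1.4248,  0.0081,  1.1034, -0.0404]), 'qvel': array([ 0.0002, -0.0016, -0.0006, -0.0047,  0.0001, -0.0008,  0.0003]), 'joint_torque': array([  0.0013, -47.0389,   0.2602, -17.1572,   0.0101,   0.0059,
         0.    ]), 'eef_pos': array([0.2183, 0.6116, 0.2522]), 'ee_rot': array([ 0.1705,  0.9854, -0.0012, -0.0002]), 'contact_force': array([ 0.6922,  0.099 , -1.2012]), 'moment': array([-0.0108,  0.0338,  0.0033]), 'grip_force': 0.0, 'opening': 1.0035781694624135}
```

View pics/scene0.png

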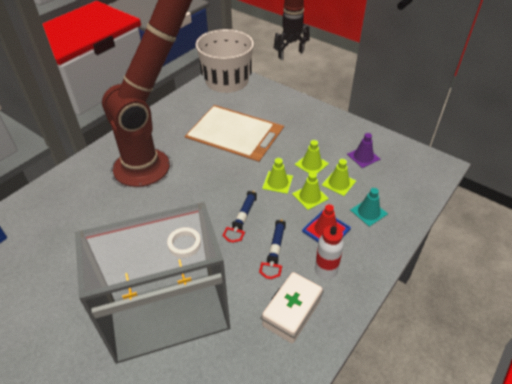

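View pics/top0.png

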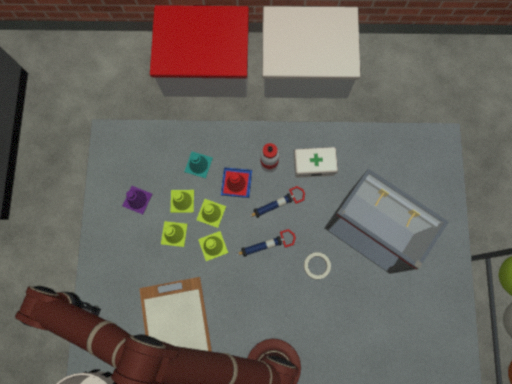

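Scene view: lime cones at (278,177), (313,157), (311,190) and (341,177). Red cone in tray at (328,222), pumps with handles at (234,234) and (270,268), cabinet hooks at (129,290) and (183,275).
Top view: lime cones at (182,200), (211,212), (174,233) and (212,245), red cone in blue tray at (236,182), pump handles at (293,195) and (287,238).
Look-alikes (top view): turquoise cone (199,164), purple cone (137,199), bottle with red cap (270,155). By colour, my targets are the four lime cones and the red cone inside the blue rim. I'll check that choice in one crop.

```bash
cat > h.py <<'E'
from rig import bot
import cv2,numpy as np
np.set_printoptions(precision=4,suppress=True)
def cam(n):
    i=bot.camera_info(n); return i,192/np.tan(np.radians(i["vfov"]/2))
def ray(n,p):
    i,f=cam(n); T=i["T"]; d=T[:3,:3]@np.array([(p[0]-i["cx"])/f,(p[1]-i["cy"])/f,1]); return T[:3,3],d/np.linalg.norm(d)
def plane(n,p,z):
    o,d=ray(n,p); return o+d*(z-o[2])/d[2]
def tri(p1,p2):  # top pixel, scene pixel -> point, gap
    (a,u),(b,v)=ray("top",p1),ray("scene",p2)
    s=np.linalg.lstsq(np.c_[u,-v],b-a,rcond=None)[0]; A=a+s[0]*u;B=b+s[1]*v
    return (A+B)/2,np.linalg.norm(A-B)
def proj(n,P):
    i,f=cam(n); q=np.linalg.inv(i["T"])@np.r_[P,1]; return np.array([i["cx"]+f*q[0]/q[2],i["cy"]+f*q[1]/q[2]])
H={"lime":((28,120,90),(42,255,255)),"red":((172,130,60),(180,255,255)),"red0":((0,130,60),(7,255,255)),"blue":((108,110,40),(130,255,255)),"yellow":((15,120,80),(27,255,255))}
def blobs(im,c,amin=8,roi=None):
    hsv=cv2.cvtColor(im,cv2.COLOR_RGB2HSV)
    m=cv2.inRange(hsv,*H[c])
    if c=="red": m|=cv2.inRange(hsv,*H["red0"])
    if roi: 
        k=np.zeros_like(m); x0,y0,x1,y1=roi; k[y0:y1,x0:x1]=255; m&=k
    n,l,s,ce=cv2.connectedComponentsWithStats(m)
    return [(s[i,4],ce[i],s[i,:4],l==i) for i in range(1,n) if s[i,4]>=amin]
def go(x,y,z,yaw=None):
    "shift in tool axes (mm) and turn (deg); yaw=world angle of tool x axis, half turn free"
    s=bot.sense(); from scipy.spatial.transform import Rotation as R
    M=R.from_quat(s["ee_rot"]).as_matrix(); t=M.T@(np.array([x,y,z])-s["eef_pos"])*1000
    w=np.degrees(np.arctan2(M[1,0],M[0,0])); r=0 if yaw is None else -((yaw-w+90)%180-90)
    print("shift",t.round(1),"spin",round(r,1),"| toolx yaw",round(w,1),"j7",s["joints"][6].round(2),"t",round(s["clock"],1),"F",s["contact_force"].round(1),"grip",round(s["grip_force"],1),round(s["opening"],2))
E
python3 - <<'E'
from h import *
t=cv2.imread("pics/top0.png")[:,:,::-1].copy(); s=cv2.imread("pics/scene0.png")[:,:,::-1].copy()
for n,im in(("top",t),("scene",s)):
    for c in("lime","red","blue","yellow"):
        for a,ce,b,_ in blobs(im,c): print(n,c,a,ce.round(1),b,plane(n,ce,0.004).round(4))
c=np.hstack([cv2.resize(t[140:270,110:310],(800,520),interpolation=cv2.INTER_CUBIC)])
cv2.imwrite("pics/crop.png",c[:,:,::-1])
print(proj("top",[0,0,0]),proj("scene",[0,0,0]))
E
```

```text
top lime 521 [181.9 200.9] [170 190  24  23] [0.6092 0.3604 0.004 ]
top lime 527 [210.7 212.7] [197 199  29  28] [0.5635 0.2459 0.004 ]
top lime 544 [173.7 233.7] [161 221  26  26] [0.4797 0.3855 0.004 ]
top lime 549 [212.7 245.5] [199 231  29  30] [0.436  0.2336 0.004 ]
top lime 177 [508.4 273. ] [504 258   8  32] [ 0.3471 -0.8835  0.004 ]
top red 14 [14.6  0.8] [11  0  8  3] [1.4856 1.1301 0.004 ]
top red 23 [26.   0.8] [20  0 13  3] [1.4861 1.0805 0.004 ]
top red 15 [42.3  0.9] [38  0  9  3] [1.4861 1.0095 0.004 ]
top red 14 [51.4  0.8] [48  0  8  3] [1.4872 0.9704 0.004 ]
top red 12 [62.2  1. ] [59  0  7  4] [1.4866 0.9231 0.004 ]
top red 18 [76.4  0.9] [71  0 10  3] [1.4878 0.8616 0.004 ]
top red 8 [88.6  1. ] [87  0  5  3] [1.4878 0.8087 0.004 ]
top red 16 [114.4   1.2] [111   0   8   4] [1.4877 0.697  0.004 ]
top red 33 [126.2   1.2] [120   0  14   4] [1.4885 0.6456 0.004 ]
top red 7411 [198.9  38.7] [132   0 119  78] [1.3121 0.3236 0.004 ]
top red 8 [385.9   3.2] [384   2   5   3] [ 1.4896 -0.4745  0.004 ]
top red 13 [413.2   3.4] [411   2   5   4] [ 1.4902 -0.592   0.004 ]
t
[... 5350 characters left out ...]
 0.1233 0.004 ]
scene blue 50 [344.5 226.6] [337 219  13  16] [0.7291 0.1977 0.004 ]
scene blue 9 [238.8 221.1] [237 220   5   3] [0.4438 0.0107 0.004 ]
scene blue 135 [277.9 233.3] [273 224  11  20] [0.5742 0.0463 0.004 ]
scene blue 51 [  1.7 235.4] [  0 228   6  14] [-0.105  -0.4776  0.004 ]
scene blue 11 [272.8 254.5] [270 254   7   2] [ 0.6098 -0.0301  0.004 ]
scene yellow 8 [179.5 262.5] [179 260   2   6] [ 0.4046 -0.221   0.004 ]
scene yellow 70 [183.7 279.5] [178 273  13  12] [ 0.4561 -0.2568  0.004 ]
scene yellow 9 [126.6 276.3] [126 274   2   6] [ 0.3164 -0.348   0.004 ]
scene yellow 80 [129.4 294.2] [122 288  15  11] [ 0.3679 -0.3832  0.004 ]
[272.9091 366.6065] [141.1075 166.7277]
```

View pics/crop.png

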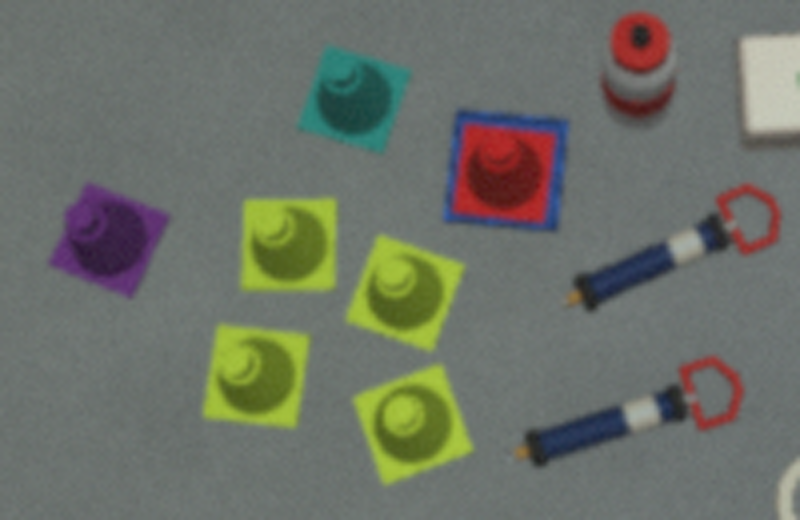

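The crop confirms four lime cones, with turquoise at crop (355,95) and purple at (110,240), both excluded. The red cone is inside the blue rim at (505,170), and the bottle is separate at (640,60). I'll start with the lime cone nearest the tray.

```bash
cat >> h.py <<'E'
ROI=(150,150,262,275)
def cones():
    im=bot.get_image("top")
    for c,z in(("lime",.004),("red",.008)):
        for a,ce,b,_ in blobs(im,c,200,ROI): print(c,a,ce.round(1),plane("top",ce,z)[:2].round(4))
E
python3 - <<'E'
from h import *
cones()
for x,y in((.6092,.3604),(.436,.2336)): print(proj("top",[x,y,.105]),proj("scene",[x,y,.105]))
go(.5635,.2459,.20)
E
```

```text
lime 520 [181.9 200.8] [0.6094 0.3604]
lime 527 [210.8 212.8] [0.5633 0.2458]
lime 544 [173.7 233.7] [0.4797 0.3855]
lime 547 [212.7 245.6] [0.4359 0.2337]
red 479 [235.5 183. ] [0.6828 0.1523]
[176.9822 195.1102] [341.8119 160.9092]
[209.6196 242.4488] [277.9229 159.9816]
shift [-448.1 -228.4   52.8] spin 0 | toolx yaw 160.4 j7 -0.04 t 0.1 F [-0.4 -0.1 -0.5] grip 0.0 1.0
```

```bash
python3 -m handwheel '-448 -228 30 0;-448 -228 30 0;-448 -228 30 0;-448 -228 30 0;-448 -228 30 0;-448 -228 30 0;-448 -228 30 0;-448 -228 30 0;-448 -228 30 0;-448 -228 30 0;-448 -228 30 0;-448 -228 30 0' 60; python3 -m handwheel '0 0 0 0;0 0 0 0;0 0 0 0'; python3 -c "
from h import *
go(.5633,.2458,.105)"
```

```text
clock: 1.15
eef_pos: [0.5623, 0.2477, 0.2232]
ee_rot: [0.17, 0.985, -0.0, -0.0]
contact_force: [0.6, 1.0, -0.5]
opening: 0.697
grip_force: 0.0
clock: 1.4
eef_pos: [0.5608, 0.2498, 0.223]
ee_rot: [0.171, 0.985, 0.0, -0.001]
contact_force: [-1.0, -0.6, 1.2]
opening: 0.702
grip_force: 0.0
shift [ -3.9  -2.9 118. ] spin 0 | toolx yaw 160.3 j7 0.78 t 1.4 F [-1.  -0.6  1.2] grip 0.0 0.7
```

```bash
python3 -m handwheel '-4 -3 40 0;-4 -3 80 0;-4 -3 118 0;-4 -3 118 0;-4 -3 118 0'|head -2; python3 -m handwheel '0 0 0 0;0 0 0 0;0 0 0 0;0 0 0 0;0 0 0 0;0 0 0 0;0 0 0 0;0 0 0 0' 10 50; python3 -m handwheel '0 0 -40 0;0 0 -80 0;0 0 -115 0;0 0 -115 0;0 0 -115 0'; python3 -c "
from h import *
cones()
im=bot.get_image('scene'); cv2.imwrite('pics/s1.png',cv2.resize(im[100:270,200:420],(800,618))[:600,:,::-1])
go(.6828,.1523,.225)"
```

```text
clock: 1.82
eef_pos: [0.5617, 0.2469, 0.1041]
clock: 2.48
eef_pos: [0.5655, 0.2461, 0.1086]
ee_rot: [0.171, 0.985, 0.002, 0.002]
contact_force: [-1.3, -0.7, 7.7]
opening: 0.308
grip_force: 49.1
clock: 2.9
eef_pos: [0.5655, 0.2459, 0.2243]
ee_rot: [0.171, 0.985, 0.002, 0.003]
contact_force: [0.7, 0.9, -1.8]
opening: 0.309
grip_force: 49.7
lime 262 [176.6 202.8] [0.6014 0.3807]
lime 544 [173.7 233.7] [0.4798 0.3855]
red 1124 [198.5 200. ] [0.6126 0.2952]
red 476 [235.6 183. ] [0.6828 0.1521]
red 439 [215.3 245.3] [0.4366 0.2235]
red 306 [224.6 267.5] [0.3532 0.1854]
shift [-143.7  -47.1   -4.8] spin 0 | toolx yaw 160.4 j7 0.79 t 3.0 F [ 0.4 -0.7  0. ] grip 49.7 0.31
```

View pics/s1.png

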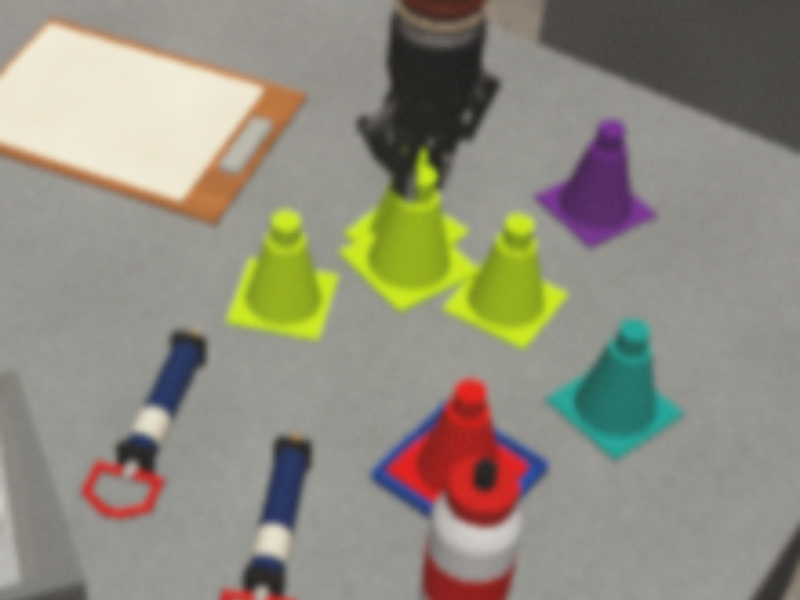

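Cone in the fingers at crop (415,210), other objects undisturbed. Now over the red one.

```bash
python3 -m handwheel '-40 -13 -15 0;-80 -26 -15 0;-115 -38 -15 0;-146 -47 -15 0;-146 -47 -15 0;-146 -47 -15 0;-146 -47 -15 0'|head -2; python3 -m handwheel '0 0 30 0;0 0 60 0;0 0 80 0;0 0 95 0;0 0 100 0;0 0 100 0;0 0 100 0'; python3 -c "
from h import *
go(.6828,.1523,.1395)"
```

```text
clock: 3.58
eef_pos: [0.6845, 0.1525, 0.2332]
clock: 4.17
eef_pos: [0.6837, 0.1534, 0.1379]
ee_rot: [0.169, 0.986, -0.0, -0.001]
contact_force: [-4.9, -1.6, 10.1]
opening: 0.307
grip_force: 53.5
shift [ 0.5 -1.4 -1.6] spin 0 | toolx yaw 160.5 j7 0.98 t 4.2 F [-4.9 -1.6 10.1] grip 53.5 0.31
```

```bash
python3 -m handwheel '0 0 -2 0;0 0 -2 0;0 0 -2 0;0 0 -2 0' 60 |head -2; python3 -m handwheel '0 0 -40 0;0 0 -80 0;0 0 -110 0;0 0 -110 0' |head -2; python3 -m handwheel '0 40 -100 0;0 80 -100 0;0 120 -100 0;0 160 -100 0;0 200 -100 0;0 200 -100 0' |head -2;  python3 -c "
from h import *
cones()
im=bot.get_image('scene'); cv2.imwrite('pics/s2.png',cv2.resize(im[100:270,200:420],(800,618))[:600,:,::-1])
go(.6094,.3604,.225)"
```

```text
clock: 4.5
eef_pos: [0.6852, 0.153, 0.1371]
clock: 4.83
eef_pos: [0.6895, 0.1531, 0.2559]
clock: 5.33
eef_pos: [0.7511, 0.3402, 0.3478]
lime 507 [234.6 181.6] [0.6896 0.1563]
lime 508 [173.  234.1] [0.4783 0.3883]
red 233 [171.9 164.1] [0.7571 0.4067]
red 354 [194.4 199. ] [0.6164 0.3112]
red 1294 [211.6 243.1] [0.4448 0.2376]
shift [139.  -30.7 115.1] spin 0 | toolx yaw 160.8 j7 0.79 t 5.4 F [-1.  -0.3 -2.5] grip 0.0 0.71
```

View pics/s2.png

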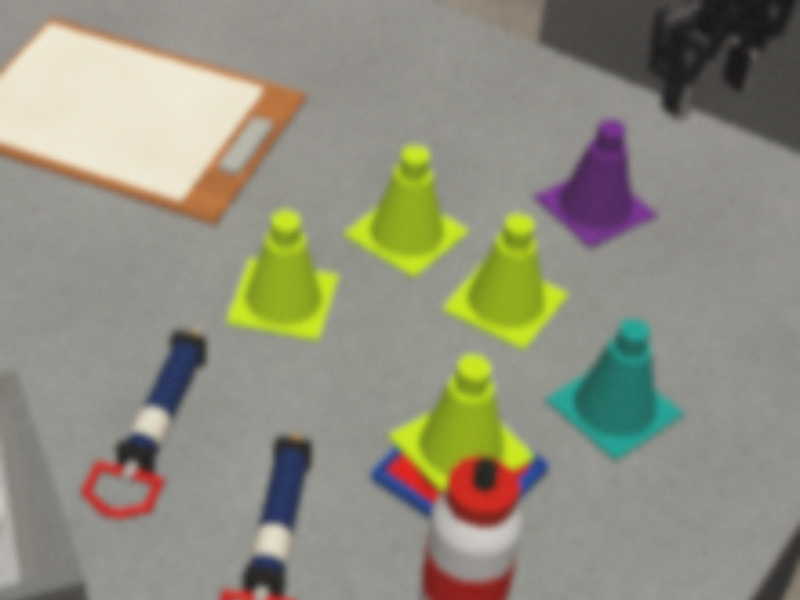

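The first lime cone sits square on the red one at crop (470,420). The remaining limes are at (415,210), (515,285) and (285,270). Next is the one nearest the tray, in the middle right.

```bash
python3 -m handwheel '40 -9 30 0;75 -18 60 0;110 -25 90 0;139 -31 110 0;139 -31 110 0;139 -31 110 0' |head -2; python3 -c "
from h import *
go(.6094,.3604,.109)"
```

```text
clock: 5.93
eef_pos: [0.5939, 0.3504, 0.2266]
shift [-14.3  17.2 116.9] spin 0 | toolx yaw 160.7 j7 0.68 t 5.9 F [-2.7  0.2 -3.5] grip 0.0 0.7
```

```bash
python3 -m handwheel '-14 17 40 0;-14 17 60 0;-14 17 80 0;-14 17 80 0;-14 17 80 0' |head -2; python3 -c "
from h import *
go(.6094,.3604,.109)"
```

```text
clock: 6.35
eef_pos: [0.629, 0.3636, 0.1562]
shift [17.3 -9.5 47.2] spin 0 | toolx yaw 160.3 j7 0.68 t 6.3 F [-0.3  0.4  0.3] grip 0.0 0.7
```

```bash
python3 -m handwheel '0 0 0 0;0 0 0 0;0 0 0 0' |head -2; python3 -c "
from h import *
go(.6094,.3604,.109)"
```

```text
clock: 6.6
eef_pos: [0.6304, 0.365, 0.1595]
shift [ 18.4 -11.5  50.4] spin 0 | toolx yaw 160.3 j7 0.68 t 6.6 F [-0.7  0.7  0.4] grip 0.0 0.7
```

```bash
python3 -m handwheel '18 -11 0 0;18 -11 20 0;18 -11 40 0;18 -11 50 0;18 -11 50 0;18 -11 50 0;18 -11 50 0' |head -2; python3 -m handwheel '0 0 0 0;0 0 0 0;0 0 0 0;0 0 0 0;0 0 0 0;0 0 0 0;0 0 0 0;0 0 0 0' 10 50; python3 -c "
from h import *
go(.6094,.3604,.109)"
```

```text
clock: 7.18
eef_pos: [0.6099, 0.3607, 0.1087]
clock: 7.85
eef_pos: [0.6095, 0.3609, 0.1083]
ee_rot: [0.171, 0.985, 0.001, 0.001]
contact_force: [0.6, 0.2, 5.0]
opening: 0.307
grip_force: 49.4
shift [-0.1 -0.5 -0.7] spin 0 | toolx yaw 160.4 j7 0.67 t 7.8 F [0.6 0.2 5. ] grip 49.4 0.31
```

```bash
python3 -m handwheel '0 0 -40 0;0 0 -80 0;0 0 -120 0;0 0 -155 0;0 0 -155 0;0 0 -155 0;0 0 -155 0;0 0 -155 0' |head -2; python3 -c "
from h import *
go(.6835,.153,.262)"
```

```text
clock: 8.52
eef_pos: [0.6076, 0.3595, 0.2592]
shift [-140.9 -168.9   -2.6] spin 0 | toolx yaw 160.4 j7 0.67 t 8.5 F [ 0.5 -0.7 -1. ] grip 49.6 0.31
```

```bash
python3 -m handwheel '-25 -30 -8 0;-50 -60 -8 0;-75 -90 -8 0;-100 -120 -8 0;-125 -150 -8 0;-141 -169 -8 0;-141 -169 -8 0;-141 -169 -8 0;-141 -169 -8 0;-141 -169 -8 0' |head -2; python3 -c "
from h import *
go(.6835,.153,.1655)"
```

```text
clock: 9.35
eef_pos: [0.6837, 0.1562, 0.2689]
shift [ -1.2  -3.2 103.4] spin 0 | toolx yaw 160.5 j7 0.98 t 9.3 F [ 0.1  0.3 -0.3] grip 49.6 0.31
```

Descend, release, retreat straight up, and shift towards the next cone at (.4359,.2337).

```bash
python3 -m handwheel '-1 -3 30 0;-1 -3 60 0;-1 -3 85 0;-1 -3 100 0;-1 -3 106 0;-1 -3 106 0;-1 -3 106 0;-1 -3 106 0'; python3 -m handwheel '0 0 0 0;0 0 0 0;0 0 -1 0;0 0 -1 0' 60 |head -2; python3 -m handwheel '0 0 -40 0;0 0 -80 0;0 0 -110 0;0 0 -110 0;0 0 -110 0;0 0 -110 0' |head -2;  python3 -c "
from h import *
go(.4359,.2337,.26)"
```

```text
clock: 10.02
eef_pos: [0.6835, 0.1527, 0.1656]
ee_rot: [0.169, 0.986, 0.0, -0.001]
contact_force: [-2.7, -1.2, 6.0]
opening: 0.306
grip_force: 52.4
clock: 10.35
eef_pos: [0.6847, 0.1514, 0.1652]
clock: 10.85
eef_pos: [0.6842, 0.1506, 0.2743]
shift [261.8  -5.1  14.7] spin 0 | toolx yaw 160.4 j7 0.99 t 10.8 F [ 0.4 -0.7 -1.1] grip 0.0 0.7
```

```bash
python3 -m handwheel '35 0 15 0;70 0 15 0;105 0 30 0;140 0 50 0;180 0 70 0;220 -2 90 0;262 -5 110 0;262 -5 110 0;262 -5 110 0;262 -5 110 0;262 -5 110 0;262 -5 110 0' |head -2; python3 -c "
from h import *
cones()
go(.4359,.2337,.109)"
```

```text
clock: 11.85
eef_pos: [0.4386, 0.2333, 0.1656]
lime 602 [234.9 180.1] [0.6956 0.1554]
lime 408 [171.  234.9] [0.475  0.3956]
shift [ 2.5 -0.5 56.6] spin 0 | toolx yaw 160.2 j7 0.69 t 11.9 F [-0.   0.6 -0.1] grip 0.0 0.7
```

```bash
python3 -m handwheel '2 0 25 0;2 0 45 0;2 0 57 0;2 0 57 0;2 0 57 0;2 0 57 0' |head -2; python3 -m handwheel '0 0 0 0;0 0 0 0;0 0 0 0;0 0 0 0;0 0 0 0;0 0 0 0;0 0 0 0' 10 50; python3 -m handwheel '0 0 -40 0;0 0 -80 0;0 0 -120 0;0 0 -160 0;0 0 -185 0;0 0 -185 0;0 0 -185 0;0 0 -185 0;0 0 -185 0' |tail -5; python3 -c "
from h import *
go(.6835,.153,.295)"
```

```text
clock: 12.4
eef_pos: [0.4356, 0.2347, 0.109]
clock: 12.98
eef_pos: [0.435, 0.2347, 0.1091]
ee_rot: [0.171, 0.985, 0.0, 0.001]
contact_force: [-0.6, -1.0, 5.6]
opening: 0.305
grip_force: 48.9
eef_pos: [0.4334, 0.234, 0.2914]
ee_rot: [0.171, 0.985, -0.001, -0.002]
contact_force: [0.5, 1.3, -1.2]
opening: 0.303
grip_force: 49.6
shift [-262.8    7.7   -4.3] spin 0 | toolx yaw 160.4 j7 0.69 t 13.7 F [ 0.5  1.3 -1.2] grip 49.6 0.3
```

```bash
python3 -m handwheel '-38 0 -8 0;-76 2 -8 0;-114 4 -8 0;-152 5 -8 0;-190 6 -8 0;-228 8 -8 0;-262 9 -8 0;-262 9 -8 0;-262 9 -8 0;-262 9 -8 0;-262 9 -8 0;-262 9 -8 0' |head -2; python3 -c "
from h import *
go(.6827,.154,.1927)"
```

```text
clock: 14.73
eef_pos: [0.6831, 0.1563, 0.3014]
shift [ -0.5  -2.3 108.7] spin 0 | toolx yaw 160.5 j7 1.0 t 14.7 F [ 0.4 -0.1 -1.2] grip 49.6 0.31
```

```bash
python3 -m handwheel '0 -2 35 0;0 -2 65 0;0 -2 90 0;0 -2 105 0;0 -2 111 0;0 -2 111 0;0 -2 111 0;0 -2 111 0'; python3 -m handwheel '0 0 0 0;0 0 0 0;0 0 -1 0;0 0 -1 0' 60 |head -2; python3 -m handwheel '0 0 -40 0;0 0 -80 0;0 0 -110 0;0 0 -110 0;0 0 -110 0;0 0 -110 0' |head -2;  python3 -c "
from h import *
cones()
go(.4797,.3855,.26)"
```

```text
clock: 15.4
eef_pos: [0.6827, 0.154, 0.1935]
ee_rot: [0.17, 0.985, 0.0, 0.0]
contact_force: [-1.9, -0.8, 6.8]
opening: 0.304
grip_force: 52.6
clock: 15.73
eef_pos: [0.6834, 0.1535, 0.1915]
clock: 16.23
eef_pos: [0.683, 0.153, 0.3003]
lime 544 [173.7 233.7] [0.4797 0.3855]
red 952 [232.6 174.7] [0.7163 0.1646]
red 472 [240.8 220.3] [0.5347 0.1281]
red 809 [243.4 255.6] [0.3989 0.1154]
shift [269.2 150.8  39.9] spin 0 | toolx yaw 160.4 j7 1.0 t 16.3 F [ 0.1  0.8 -0.4] grip 0.0 0.7
```

```bash
python3 -m handwheel '35 20 10 0;70 40 30 0;105 60 50 0;140 80 70 0;175 100 90 0;210 120 110 0;240 136 130 0;269 151 135 0;269 151 135 0;269 151 135 0;269 151 135 0;269 151 135 0' |head -2; python3 -c "
from h import *
go(.4797,.3855,.109)"
```

```text
clock: 17.28
eef_pos: [0.4826, 0.3837, 0.166]
shift [ 3.4  0.8 57. ] spin 0 | toolx yaw 160.2 j7 0.54 t 17.3 F [ 0.2 -0.9  0.2] grip 0.0 0.7
```

```bash
python3 -m handwheel '3 1 25 0;3 1 45 0;3 1 57 0;3 1 57 0;3 1 57 0;3 1 57 0' |head -2; python3 -m handwheel '0 0 0 0;0 0 0 0;0 0 0 0;0 0 0 0;0 0 0 0;0 0 0 0;0 0 0 0' 10 50; python3 -m handwheel '0 0 -40 0;0 0 -80 0;0 0 -120 0;0 0 -160 0;0 0 -200 0;0 0 -210 0;0 0 -210 0;0 0 -210 0;0 0 -210 0;0 0 -210 0' |tail -5; python3 -c "
from h import *
go(.6835,.153,.322)"
```

```text
clock: 17.78
eef_pos: [0.4799, 0.3875, 0.1104]
clock: 18.37
eef_pos: [0.479, 0.3877, 0.1104]
ee_rot: [0.171, 0.985, 0.0, 0.001]
contact_force: [-0.9, -1.6, 5.5]
opening: 0.308
grip_force: 48.9
eef_pos: [0.4774, 0.387, 0.3163]
ee_rot: [0.17, 0.985, -0.002, -0.002]
contact_force: [0.6, 0.7, -0.8]
opening: 0.304
grip_force: 49.6
shift [-272.7 -151.2   -5.8] spin 0 | toolx yaw 160.4 j7 0.53 t 19.2 F [ 0.6  0.7 -0.8] grip 49.6 0.3
```

```bash
python3 -m handwheel '-34 -18 -8 0;-68 -37 -8 0;-102 -56 -8 0;-136 -75 -8 0;-170 -93 -8 0;-204 -112 -8 0;-238 -131 -8 0;-272 -151 -8 0;-272 -151 -8 0;-272 -151 -8 0;-272 -151 -8 0;-272 -151 -8 0' |head -2; python3 -c "
from h import *
go(.683,.154,.2205)"
```

```text
clock: 20.2
eef_pos: [0.6828, 0.1562, 0.3261]
shift [ -1.2  -2.1 105.5] spin 0 | toolx yaw 160.5 j7 1.01 t 20.2 F [ 0.4 -0.  -0.4] grip 49.6 0.3
```

```bash
python3 -m handwheel '-1 -2 35 0;-1 -2 65 0;-1 -2 85 0;-1 -2 100 0;-1 -2 108 0;-1 -2 108 0;-1 -2 108 0;-1 -2 108 0'; python3 -m handwheel '0 0 0 0;0 0 0 0;0 0 -1 0;0 0 -1 0' 60 |head -2; python3 -m handwheel '0 0 -40 0;0 0 -80 0;0 0 -110 0;0 0 -110 0;0 0 -110 0;0 0 -110 0' |head -2; python3 -m handwheel '0 40 0 0;0 80 0 0;0 120 0 0;0 160 0 0;0 200 0 0;0 240 0 0;0 240 0 0;0 240 0 0;0 240 0 0;0 240 0 0' |head -2;  python3 -c "
from h import *
for n in('top','scene'): cv2.imwrite(f'pics/{n}3.png',bot.get_image(n)[:,:,::-1])
s=cv2.imread('pics/scene3.png');t=cv2.imread('pics/top3.png')
cv2.imwrite('pics/c3.png',np.vstack([cv2.resize(s[120:320,60:380],(480,300)),cv2.resize(t[140:280,210:450],(480,280),interpolation=cv2.INTER_CUBIC)]))
"
```

```text
clock: 20.87
eef_pos: [0.6833, 0.1535, 0.2216]
ee_rot: [0.169, 0.986, 0.0, 0.0]
contact_force: [-3.0, -1.1, 6.1]
opening: 0.308
grip_force: 51.3
clock: 21.2
eef_pos: [0.684, 0.1527, 0.2203]
clock: 21.7
eef_pos: [0.6837, 0.1519, 0.3293]
clock: 22.53
eef_pos: [0.758, 0.3749, 0.323]
```

View pics/c3.png

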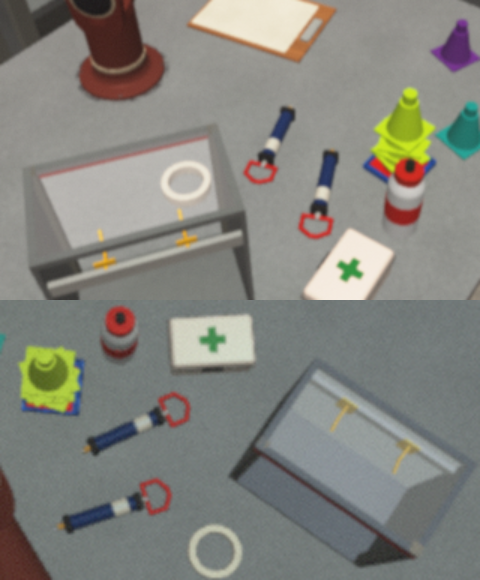

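Top half: stack is straight at (408,130) with four lime flanges over the red, and the bystanders are untouched. Bottom half: hooks at crop (340,415) and (400,460), with the cabinet's back edge running from (318,360) to (474,462). Next I'll measure the cabinet and pumps.

```bash
cat >> h.py <<'E'
def pump(im,n,rr,rb):
    "handle hull centroid and barrel centroid on z=17mm"
    h=[b for b in blobs(im,"red",5,rr)]; pts=np.vstack([np.argwhere(b[3])[:,::-1] for b in h]).astype(np.float32)
    hull=cv2.convexHull(pts); M=cv2.moments(hull); c=(M["m10"]/M["m00"],M["m01"]/M["m00"])
    b=max(blobs(im,"blue",20,rb),key=lambda b:b[0])
    return plane(n,c,.017)[:2],plane(n,b[1],.017)[:2]
E
python3 - <<'E'
from h import *
t=cv2.imread("pics/top3.png")[:,:,::-1].copy(); s=cv2.imread("pics/scene3.png")[:,:,::-1].copy()
for n,im,R in(("top",t,[((280,180,310,212),(245,185,295,225)),((272,222,302,250),(235,225,284,265))]),("scene",s,[((250,258,290,285),(262,215,295,265)),((215,220,250,247),(232,188,262,230))])):
    for rr,rb in R:
        h,b=pump(im,n,rr,rb); d=h-b; print(n,h,b,"ang",np.degrees(np.arctan2(d[1],d[0])),np.hypot(*d))
H["yellow"]=((12,70,60),(32,255,255))
for n,im,roi in(("top",t,(365,175,430,240)),("scene",s,(110,250,200,310))):
    for a,ce,b,m in blobs(im,"yellow",4,roi):
        q=np.argwhere(m)[:,::-1]; print(n,a,ce.round(1),b,q[q[:,1].argmin()],q[q[:,1].argmax()])
for p in((369,170),(447,221),(339,212.5),(417.5,268)): print(plane("top",p,.318)[:2])
for p in((383.5,191),(414.5,212.5)): print("brace end",plane("top",p,.25)[:2])
for p in((376,205),(406.5,226)): print("tip",plane("top",p,.265)[:2])
c=cv2.resize(t[155:285,315:460],(720,645),interpolation=cv2.INTER_CUBIC)[:600]; c=cv2.resize(t[155:285,315:460],(669,600),interpolation=cv2.INTER_CUBIC); cv2.imwrite("pics/cab.png",c[:,:,::-1])
E
```

```text
top [ 0.6396 -0.0889] [0.5841 0.0274] ang -64.46978898053527 0.12885338068087457
top [ 0.469  -0.0512] [0.4281 0.0712] ang -71.54357513977618 0.12912886551055125
scene [ 0.6405 -0.0867] [0.5801 0.0377] ang -64.09123979077249 0.1383148014758901
scene [ 0.4704 -0.0496] [0.4249 0.0822] ang -70.94657021368312 0.13943262141916637
top 52 [381.6 194.7] [376 190  12  15] [380 190] [376 204]
top 58 [412.2 215.2] [407 210  12  16] [412 210] [407 225]
scene 23 [179.7 262.5] [178 259   4   8] [179 259] [180 266]
scene 25 [126.6 276.5] [125 273   4   8] [125 273] [126 280]
scene 101 [183.8 279.4] [177 273  15  12] [181 273] [179 284]
scene 110 [129.4 294.1] [122 287  16  13] [128 287] [123 299]
[ 0.6517 -0.297 ]
[ 0.4885 -0.5353]
[ 0.5113 -0.1973]
[ 0.3409 -0.4341]
brace end [ 0.5992 -0.3594]
brace end [ 0.5273 -0.4587]
tip [ 0.548  -0.3286]
tip [ 0.4794 -0.4249]
```

View pics/cab.png

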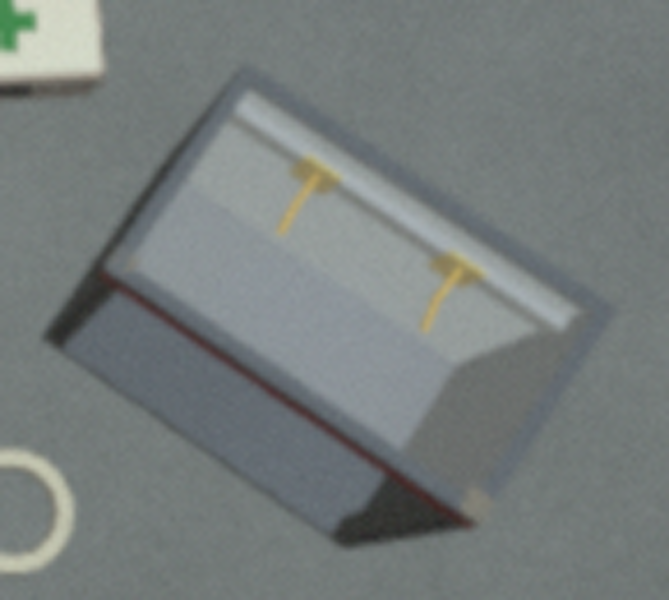

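Gold hook pixels: (381.6,194.7) and (412.2,215.2) in the top view. The cabinet yaw comes out near −35.5° and the hem line is clear. I'll compute the tail-block grip points and check the hooks with both views.

```bash
python3 - <<'E'
from h import *
for a,b in(((376,204.5),(179,259)),((407,225.5),(125.5,273))): print("tip",*tri(a,b))
print("tail blocks",plane("top",(256.75,212.5),.017)[:2],plane("top",(245,251.75),.017)[:2])
im=bot.get_image("top")
for rr,rb in [((280,180,310,212),(245,185,295,225)),((272,222,302,250),(235,225,284,265))]:
    h,b=pump(im,"top",rr,rb); print(h,b)
go(.5637,.0708,.32,115.7)
E
```

```text
tip [ 0.5504 -0.3276  0.2651] 0.0025792455883672355
tip [ 0.4816 -0.4263  0.2642] 0.001264454182052169
tail blocks [0.5642 0.067 ] [0.4127 0.1091]
[ 0.6396 -0.0888] [0.584  0.0277]
[ 0.469  -0.0512] [0.4282 0.0706]
shift [  80.8 -351.1    4.1] spin 44.6 | toolx yaw 160.3 j7 0.84 t 22.7 F [ 0.4 -0.3  0.2] grip 0.0 0.7
```

```bash
python3 -m handwheel '8 -35 0 5;16 -70 0 10;24 -105 0 15;32 -140 0 20;40 -175 0 25;48 -210 0 30;56 -245 0 35;64 -280 0 40;72 -315 0 44.6;81 -351 0 44.6;81 -351 0 44.6;81 -351 0 44.6' |head -2; python3 -m handwheel '0 0 40 0;0 0 80 0;0 0 120 0;0 0 160 0;0 0 200 0;0 0 220 0;0 0 220 0;0 0 220 0;0 0 220 0;0 0 220 0'|head -2;  python3 -c "
from h import *
go(.564,.069,.030,115.7)"
```

```text
clock: 23.68
eef_pos: [0.5621, 0.0696, 0.3251]
clock: 24.52
eef_pos: [0.5666, 0.0721, 0.1071]
shift [-1.6 -4.4 77.1] spin 0.1 | toolx yaw 115.8 j7 0.96 t 24.5 F [ 0.4  0.1 -0.5] grip 0.0 0.7
```

```bash
python3 -m handwheel '-2 -4 20 0;-2 -4 40 0;-2 -4 60 0;-2 -4 72 0;-2 -4 77 0;-2 -4 77 0;-2 -4 77 0;-2 -4 77 0'; python3 -m handwheel '0 0 0 0;0 0 0 0;0 0 0 0;0 0 0 0;0 0 0 0;0 0 0 0;0 0 0 0;0 0 0 0' 10 90; python3 -c "
from h import *
print(bot.sense()['joints'])
go(.564,.069,.030,115.7)"
```

```text
clock: 25.18
eef_pos: [0.5637, 0.0683, 0.0295]
ee_rot: [0.532, 0.847, 0.003, 0.003]
contact_force: [-0.1, 0.6, 0.5]
opening: 0.704
grip_force: 0.0
clock: 25.85
eef_pos: [0.5633, 0.0685, 0.0294]
ee_rot: [0.532, 0.847, 0.003, 0.002]
contact_force: [-0.8, 0.3, 5.5]
opening: 0.379
grip_force: 89.4
[-0.5306  0.8851  0.6187  1.8769 -0.8368  0.6529  1.061 ]
shift [ 0.1  0.9 -0.6] spin 0.1 | toolx yaw 115.8 j7 1.06 t 25.9 F [-0.8  0.3  5.5] grip 89.4 0.38
```

```bash
python3 -m handwheel '0 0 -40 0;0 0 -80 0;0 0 -120 0;0 0 -160 0;0 0 -200 0;0 0 -230 0;0 0 -230 0;0 0 -230 0;0 0 -230 0;0 0 -230 0' ; python3 - <<'E'
from h import *
s=bot.sense(); p=s["eef_pos"]; d=np.array([np.cos(np.radians(-64.3)),np.sin(np.radians(-64.3)),0])
P=p+d*.176+[0,0,-.013]; print(P,proj("top",P),proj("scene",P))
c={}
for n in("top","scene"):
    im=bot.get_image(n); u=proj(n,P).astype(int); b=blobs(im,"red",10,(u[0]-22,u[1]-22,u[0]+22,u[1]+22))
    pts=np.vstack([np.argwhere(x[3])[:,::-1] for x in b]).astype(np.float32); M=cv2.moments(cv2.convexHull(pts)); c[n]=(M["m10"]/M["m00"],M["m01"]/M["m00"]); print(n,c[n],[x[0] for x in b])
    cv2.imwrite(f"pics/{n}4.png",im[:,:,::-1])
print(tri(c["top"],c["scene"]))
print(s["joints"])
u,v=np.array([.817,-.576]),np.array([.576,.817]); L=np.array([.575,-.3455])
G=L-.241*u-.0*v; go(*(L-.245*u+.03*v),.26,-35.2+90)
a=cv2.imread("pics/top4.png")[130:330,180:460]; cv2.imwrite("pics/v4.png",cv2.resize(a,(560,400)))
E
```

```text
clock: 26.68
eef_pos: [0.56, 0.0685, 0.2561]
ee_rot: [0.532, 0.847, 0.001, -0.001]
contact_force: [-0.1, 0.5, -1.4]
opening: 0.379
grip_force: 90.6
[ 0.6363 -0.0901  0.2431] [302.6629 179.8296] [269.3558 219.7217]
top (302.17782909930713, 179.79830638953038) [np.int32(89)]
scene (270.42241379310343, 219.26867816091954) [np.int32(177)]
(array([ 0.6371, -0.0879,  0.2431]), np.float64(0.0016978764906805943))
[-0.6932  0.6117  0.8915  1.6921 -0.5296  1.0965  0.8099]
shift [-150.3 -259.4   -4.4] spin 61.0 | toolx yaw 115.8 j7 0.81 t 26.8 F [-0.7  0.8 -0.7] grip 90.6 0.38
```

View pics/v4.png

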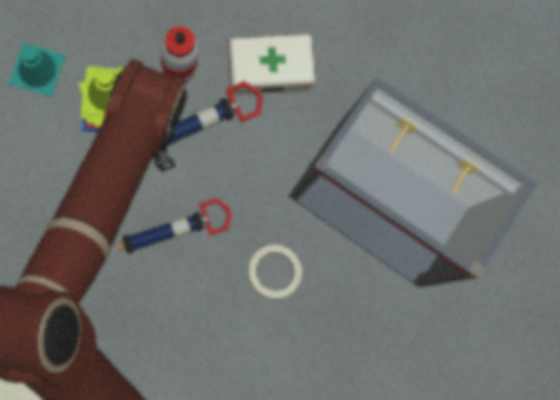

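Handle triangulates within 2 mm of prediction, at (0.637,−0.088,0.243), so the pump is held level. Next: spin clear, then slide across the cabinet front.

```bash
python3 -m handwheel '0 0 0 7;0 0 0 14;0 0 0 21;0 0 0 28;0 0 0 35;0 0 0 42;0 0 0 49;0 0 0 56;0 0 0 61;0 0 0 61;0 0 0 61' |head -3;  python3 - <<'E'
from h import *
print(bot.sense()["joints"])
u,v=np.array([.817,-.576]),np.array([.576,.817]); L=np.array([.575,-.3455])
go(*(L-.245*u+.03*v),.26,-35.2+90)
E
```

```text
clock: 27.7
eef_pos: [0.5613, 0.068, 0.2572]
ee_rot: [0.887, 0.461, 0.002, 0.0]
[-0.8072  0.7384  1.1844  1.6925 -0.729   1.2198 -0.0569]
shift [-300.1    4.1   -3.8] spin 0.1 | toolx yaw 54.9 j7 -0.06 t 27.7 F [-0.1  0.  -2.4] grip 90.6 0.38
```

```bash
python3 -m handwheel '-30 0 -3 0;-60 0 -3 0;-90 0 -3 0;-120 1 -3 0;-150 2 -3 0;-180 2 -3 0;-210 3 -3 0;-240 4 -3 0;-270 4 -3 0;-300 4 -3 0;-300 4 -3 0;-300 4 -3 0' |head -3; python3 -m handwheel '0 0 0 0;0 0 0 0;0 0 0 0' |head -3; python3 - <<'E'
from h import *
print(bot.sense()["joints"])
u,v=np.array([.817,-.576]),np.array([.576,.817]); L=np.array([.575,-.3455])
go(*(L-.245*u+.03*v),.26,-35.2+90)
E
```

```text
clock: 28.7
eef_pos: [0.3904, -0.181, 0.2601]
ee_rot: [0.889, 0.458, 0.004, 0.0]
clock: 28.95
eef_pos: [0.3923, -0.1785, 0.2594]
ee_rot: [0.887, 0.461, 0.003, -0.0]
[-0.4409  0.4994  1.2208  2.0293 -0.5685  1.0056  0.4527]
shift [-1.3  0.7 -0.6] spin 0.1 | toolx yaw 54.9 j7 0.45 t 28.9 F [-0.3  0.  -2.2] grip 90.7 0.38
```

```bash
python3 -m handwheel '0 0 15 -7;0 0 15 -14;0 0 15 -21;0 0 15 -28;0 0 15 -35;0 0 15 -42;0 0 15 -49;0 0 15 -56;0 0 15 -63;0 0 15 -70;0 0 15 -77;0 0 15 -84' |tail -5; python3 -m handwheel '0 0 0 -6;0 0 0 -6;0 0 0 -6;0 0 0 -6'; python3 - <<'E'
from h import *
print(bot.sense()["joints"])
u,v=np.array([.817,-.576]),np.array([.576,.817]); R=np.array([.506,-.4437])
go(*(R-.245*u),.245,-35.2)
E
```

```text
eef_pos: [0.392, -0.1787, 0.2444]
ee_rot: [0.348, 0.937, 0.002, 0.002]
contact_force: [0.6, -0.3, -1.9]
opening: 0.378
grip_force: 90.6
clock: 30.28
eef_pos: [0.3918, -0.1791, 0.2445]
ee_rot: [0.303, 0.953, 0.002, 0.002]
contact_force: [-1.0, -0.0, -1.7]
opening: 0.378
grip_force: 90.6
[-0.1531  0.3515  0.7188  2.0467 -0.3134  0.8478  1.6995]
shift [  -1.2 -150.4   -1.2] spin -0.1 | toolx yaw 144.7 j7 1.7 t 30.3 F [-1.  -0.  -1.7] grip 90.6 0.38
```

```bash
python3 -m handwheel '0 -25 0 0;0 -50 0 0;0 -75 0 0;0 -100 0 0;0 -125 0 0;0 -150 0 0;0 -150 0 0;0 -150 0 0;0 -150 0 0;0 -150 0 0' ; python3 - <<'E'
from h import *
s=bot.sense(); print(s["joints"])
u,v=np.array([.817,-.576]),np.array([.576,.817]); R=np.array([.506,-.4437])
go(*(R-.245*u),.2865,-35.2)
d=np.r_[u,0]; P=s["eef_pos"]+d*.2+[0,0,-.013]; print(P,proj("top",P),proj("scene",P))
for n in("top","scene"): cv2.imwrite(f"pics/{n}5.png",bot.get_image(n)[:,:,::-1])
a=cv2.imread("pics/top5.png")[160:290,320:450];b=cv2.imread("pics/scene5.png")[200:330,80:210]
cv2.imwrite("pics/v5.png",np.hstack([cv2.resize(x,(390,390),interpolation=cv2.INTER_CUBIC) for x in(a,b)]))
E
```

```text
clock: 31.12
eef_pos: [0.306, -0.3009, 0.2436]
ee_rot: [0.302, 0.953, 0.002, 0.002]
contact_force: [0.1, 1.5, -1.7]
opening: 0.376
grip_force: 90.6
[ 0.1891  0.3531  0.7288  2.0507 -0.3203  0.8481  2.0598]
shift [ -1.   -1.2 -42.9] spin 0.1 | toolx yaw 144.9 j7 2.06 t 31.1 F [ 0.1  1.5 -1.7] grip 90.6 0.38
[ 0.4694 -0.4161  0.2306] [400.7118 230.5539] [128.1349 275.4949]
```

View pics/v5.png

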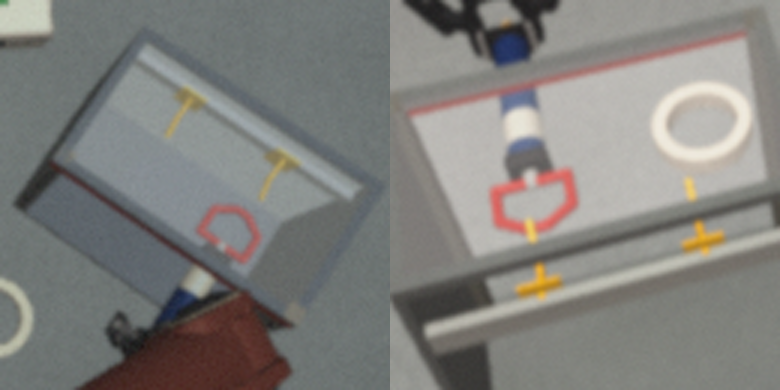

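Left half: the red handle (230,233) is inside the cabinet, just in front of the right hook (275,175). Right half: the bar at (535,225) is in line with hook tip (530,230). Checking the lateral offset.

```bash
python3 - <<'E'
from h import *
H["red"]=((165,80,60),(180,255,255));H["red0"]=((0,80,60),(8,255,255))
c={}
for n,roi in(("top",(380,222,408,250)),("scene",(112,254,134,282))):
    im=cv2.imread(f"pics/{n}5.png")[:,:,::-1].copy(); b=blobs(im,"red",6,roi)
    pts=np.vstack([np.argwhere(x[3])[:,::-1] for x in b]).astype(np.float32); M=cv2.moments(cv2.convexHull(pts)); c[n]=(M["m10"]/M["m00"],M["m01"]/M["m00"]); print(n,c[n],cv2.boundingRect(pts))
p,g=tri(c["top"],c["scene"]); u,v=np.array([.817,-.576]),np.array([.576,.817])
for h in((.506,-.4437),(.5068,-.4443)):
    e=p[:2]-np.array(h); print(p,g,"u",e@u,"v",e@v)
E
```

```text
top (396.58242556281766, 236.69716775599127) (386, 229, 21, 18)
scene (124.09058524173027, 267.59033078880407) (113, 257, 21, 21)
[ 0.4469 -0.4042  0.2299] 0.006443986745670268 u -0.07105570411495457 v -0.001820880794660218
[ 0.4469 -0.4042  0.2299] 0.006443986745670268 u -0.07205490411495459 v -0.0017914807946602378
```

```bash
python3 -m handwheel '-1 0 -15 0;-1 0 -30 0;-1 0 -41 0;-1 0 -41 0;-1 0 -41 0;-1 0 -41 0;-1 0 -41 0' ;python3 -m handwheel '0 0 -1.3 0;0 0 -1.3 0;0 0 -1.3 0;0 0 -1.3 0'
```

```text
clock: 31.8
eef_pos: [0.3056, -0.3019, 0.2841]
ee_rot: [0.303, 0.953, 0.002, 0.001]
contact_force: [-0.5, 0.4, -2.8]
opening: 0.379
grip_force: 90.6
clock: 32.13
eef_pos: [0.3057, -0.3026, 0.2861]
ee_rot: [0.303, 0.953, 0.002, 0.002]
contact_force: [0.5, -0.6, -2.2]
opening: 0.381
grip_force: 90.6
```

```bash
python3 -m handwheel '0 0 -1 0;0 0 -1 0;0 0 -1 0;0 0 -1 0;0 0 -1 0';python3 -m handwheel '0 0 -1 0;0 0 -1 0;0 0 -1 0;0 0 -1 0;0 0 -1 0'
```

```text
clock: 32.55
eef_pos: [0.3057, -0.3026, 0.2872]
ee_rot: [0.303, 0.953, 0.002, 0.002]
contact_force: [0.6, -0.1, -1.9]
opening: 0.381
grip_force: 90.6
clock: 32.97
eef_pos: [0.3056, -0.3025, 0.2881]
ee_rot: [0.303, 0.953, 0.002, 0.002]
contact_force: [-0.2, -0.7, -3.9]
opening: 0.376
grip_force: 90.5
```

Hem contact felt at 0.288, as the geometry predicts. Drop 1 mm and advance over the tip.

```bash
python3 -m handwheel '0 0 1 0;-4 0.5 1 0;-8 1 1 0;-14 1 1 0;-20 1 1 0;-20 1 1 0;-20 1 1 0;-20 1 1 0';python3 -m handwheel '-6 0 0 0;-12 0 0 0;-18 0 0 0;-25 0 0 0;-25 0 0 0;-25 0 0 0;-25 0 0 0'; python3 - <<'E'
from h import *
u=np.array([.817,-.576]); R=np.array([.506,-.4437]); go(*(R-.2*u),.260,-35.2)
for n in("top","scene"): cv2.imwrite(f"pics/{n}6.png",bot.get_image(n)[:,:,::-1])
a=cv2.imread("pics/top6.png")[160:290,320:450];b=cv2.imread("pics/scene6.png")[230:330,80:180]
cv2.imwrite("pics/v6.png",np.hstack([cv2.resize(x,(390,390),interpolation=cv2.INTER_CUBIC) for x in(a,b)]))
E
```

```text
clock: 33.63
eef_pos: [0.3225, -0.3134, 0.2871]
ee_rot: [0.303, 0.953, 0.002, 0.002]
contact_force: [-0.4, 0.1, -1.9]
opening: 0.378
grip_force: 90.6
clock: 34.22
eef_pos: [0.3428, -0.3277, 0.2872]
ee_rot: [0.303, 0.953, 0.002, 0.002]
contact_force: [-0.5, -0.5, -2.7]
opening: 0.38
grip_force: 90.6
shift [-0.2 -0.9 27.2] spin -0.1 | toolx yaw 144.7 j7 2.02 t 34.2 F [-0.5 -0.5 -2.7] grip 90.6 0.38
```

View pics/v6.png

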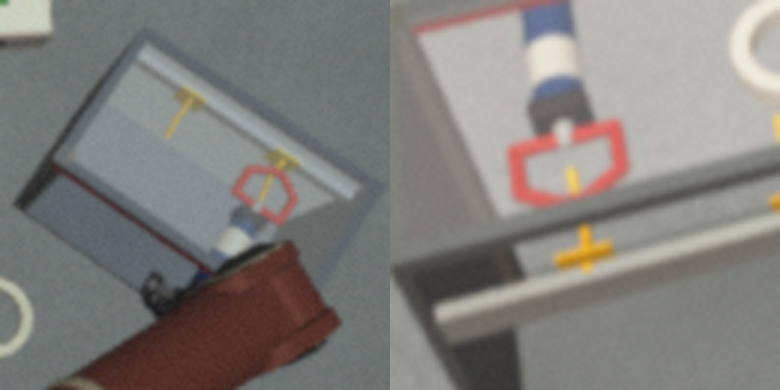

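The hook rod now runs inside the red handle in both views (left (268,185), right (572,180)). Lowering onto the V.

```bash
python3 -m handwheel '0 -1 6 0;0 -1 12 0;0 -1 18 0;0 -1 23 0;0 -1 23 0;0 -1 23 0;0 -1 23 0';python3 -m handwheel '0 0 3 0;0 0 3 0;0 0 3 0;0 0 3 0'; python3 -m handwheel '0 0 2 0;0 0 2 0;0 0 2 0;0 0 2 0'
```

```text
clock: 34.9
eef_pos: [0.3426, -0.3287, 0.2644]
ee_rot: [0.303, 0.953, 0.002, 0.002]
contact_force: [-1.2, -0.3, -2.0]
opening: 0.375
grip_force: 90.6
clock: 35.23
eef_pos: [0.3426, -0.3285, 0.2614]
ee_rot: [0.303, 0.953, 0.002, 0.002]
contact_force: [0.1, 0.0, -2.0]
opening: 0.381
grip_force: 90.6
clock: 35.57
eef_pos: [0.3429, -0.3288, 0.2596]
ee_rot: [0.303, 0.953, 0.002, 0.003]
contact_force: [0.2, -0.2, -1.8]
opening: 0.375
grip_force: 90.7
```

```bash
python3 -m handwheel '0 0 0 0;0 0 0 0;0 0 0 0;0 0 2 0;0 0 4 0;0 0 6 0;0 0 6 0;0 0 6 0' - 20;python3 -m handwheel '-0.5 0 4 0;-0.5 0 8 0;-1 0 12 0;-2 0 16 0;-2 0 20 0;-2 0 20 0'; python3 - <<'E'
from h import *
for n in("top","scene"): cv2.imwrite(f"pics/{n}7.png",bot.get_image(n)[:,:,::-1])
a=cv2.imread("pics/top7.png")[160:290,320:450];b=cv2.imread("pics/scene7.png")[200:330,80:210]
cv2.imwrite("pics/v7.png",np.hstack([cv2.resize(x,(390,390),interpolation=cv2.INTER_CUBIC) for x in(a,b)]))
E
```

```text
clock: 36.23
eef_pos: [0.3435, -0.3294, 0.254]
ee_rot: [0.303, 0.953, 0.001, 0.004]
contact_force: [0.5, -1.1, 3.8]
opening: 0.381
grip_force: 91.2
clock: 36.73
eef_pos: [0.3441, -0.3289, 0.2322]
ee_rot: [0.303, 0.953, 0.003, 0.001]
contact_force: [-0.4, -0.2, 1.7]
opening: 0.376
grip_force: 91.0
```

View pics/v7.png

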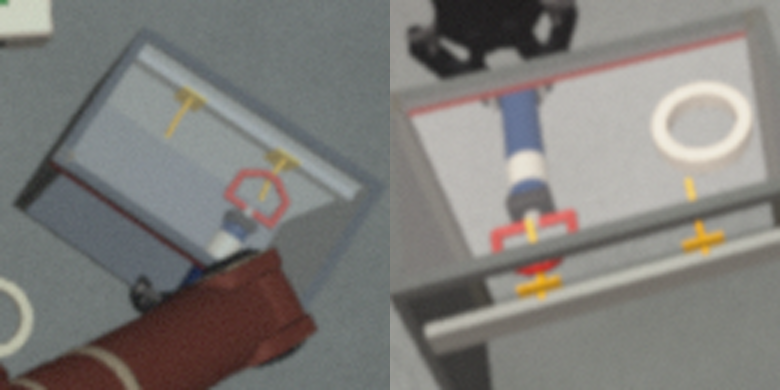

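```bash
python3 -m handwheel '0 0 0 0;0 0 0 0;0 0 0 0;0 0 0 0' 10 25; python3 -m handwheel '0 0 5 0;-1 0 10 0;-2 0 15 0;-3 0 20 0;-5 0 25 0;-6 0 30 0;-8 0 35 0;-9 0 40 0;-9 0 40 0;-9 0 40 0'
```

```text
clock: 37.17
eef_pos: [0.344, -0.3289, 0.2331]
ee_rot: [0.303, 0.953, 0.003, 0.001]
contact_force: [-1.3, 0.1, 0.0]
opening: 0.378
grip_force: 90.8
clock: 38.0
eef_pos: [0.352, -0.3344, 0.1928]
ee_rot: [0.302, 0.953, 0.002, 0.002]
contact_force: [-1.5, -0.2, 0.1]
opening: 0.38
grip_force: 91.2
```

```bash
python3 -m handwheel '-2 0 5 0;-4 0 10 0;-4 0 10 0;-4 0 10 0'; python3 -m handwheel '0 0 0 0;0 0 0 0;0 0 0 0;0 0 0 0;0 0 0 0;0 0 0 0' 75 50 | head -5; python3 -m handwheel '10 0 0 0;20 0 0 0;20 0 0 0;20 0 -30 0;20 0 -60 0;20 0 -90 0;20 0 -120 0;20 0 -140 0;20 0 -140 0;20 0 -140 0' |head -2; python3 - <<'E'
from h import *
print(bot.sense()["joints"])
H["red"]=((165,80,60),(180,255,255));H["red0"]=((0,80,60),(8,255,255))
for k in range(6):
    im=bot.get_image("scene"); hsv=cv2.cvtColor(im,cv2.COLOR_RGB2HSV); b=blobs(im,"red",4,(112,255,150,300)); d=blobs(im,"blue",8,(85,255,175,355))
    print(round(bot.sense()["clock"],2),[(x[0],x[1].round(1)) for x in b],[(x[0],x[1].round(1)) for x in d])
cv2.imwrite("pics/s8.png",cv2.resize(im[180:380,40:240],(600,600),interpolation=cv2.INTER_CUBIC)[:,:,::-1])
E
```

```text
clock: 38.33
eef_pos: [0.3555, -0.3373, 0.1833]
ee_rot: [0.303, 0.953, 0.002, 0.002]
contact_force: [-2.0, 0.9, 1.9]
opening: 0.379
grip_force: 91.4
clock: 38.83
eef_pos: [0.3553, -0.3368, 0.1834]
ee_rot: [0.303, 0.953, 0.002, 0.002]
contact_force: [0.4, -0.6, 0.2]
opening: 0.875
clock: 39.67
eef_pos: [0.3388, -0.3262, 0.3242]
[ 0.1552  0.3237  0.773   1.8263 -0.2609  1.0899  1.9797]
39.72 [(np.int32(153), array([130.3, 290.8]))] [(np.int32(179), array([144.1, 329.7]))]
39.77 [(np.int32(190), array([131.5, 290.9]))] [(np.int32(72), array([142.4, 314.9]))]
39.82 [(np.int32(175), array([130.9, 289.5]))] []
39.87 [(np.int32(126), array([130.3, 288.6]))] []
39.92 [(np.int32(119), array([130. , 288.6]))] []
39.97 [(np.int32(122), array([130.3, 288.6]))] []
```

View pics/s8.png

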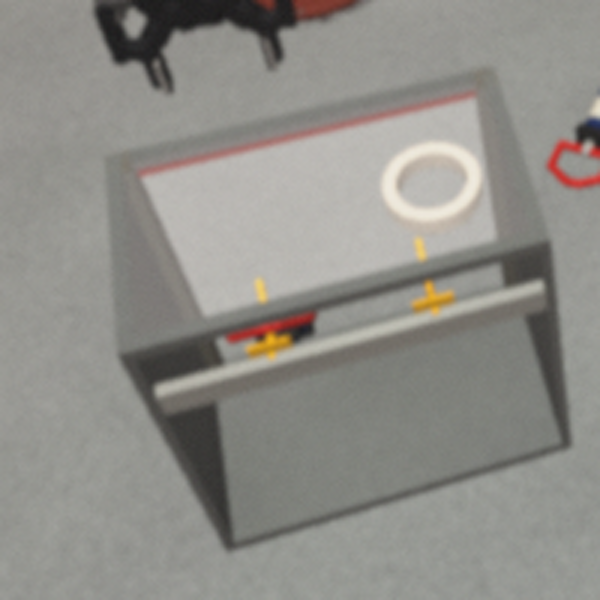

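Handle bar is across the right hook at (270,340), and the pump is still swinging toward the front, seen end-on. I'll let it settle while fetching the second pump.

```bash
python3 - <<'E'
from h import *
go(.414,.114,.30,108.7)
E
```

```text
shift [191.5 402.6  24.3] spin 36.0 | toolx yaw 144.7 j7 1.98 t 40.0 F [ 0.6 -0.6  0.3] grip 0.0 0.88
```

```bash
python3 -m handwheel '0 0 -40 0;3 30 -46 0;6 65 -46 0;12 100 -46 4;20 135 -46 8;28 170 -46 12;38 205 -46 16;50 240 -46 20;75 275 -46 24;105 308 -46 28;135 340 -40 32;165 372 -20 36' 75|head -2; python3 -m handwheel '27 13 0 0;27 13 0 0;27 13 0 0;27 13 0 0;27 13 0 0' |head -2; python3 - <<'E'
from h import *
print(bot.sense()["joints"])
H2=dict(H); im=bot.get_image("scene"); h,b=pump(im,"scene",(215,220,250,247),(232,188,262,230)); print("B",h,b)
d=(h-b)/np.linalg.norm(h-b); print(h-.176*d)
go(.414,.114,.03,108.7)
H["red"]=((165,80,60),(180,255,255));H["red0"]=((0,80,60),(8,255,255))
for k in range(6):
    im=bot.get_image("scene"); b=blobs(im,"red",4,(112,255,150,300)); d=blobs(im,"blue",8,(85,255,175,355))
    print(round(bot.sense()["clock"],2),[(x[0],x[1].round(1)) for x in b],[(x[0],x[1].round(1)) for x in d])
E
```

```text
clock: 40.97
eef_pos: [0.4203, 0.0635, 0.3507]
clock: 41.38
eef_pos: [0.4234, 0.0893, 0.3499]
[-0.8531  0.2127  0.7397  1.8645 -0.1604  1.1184  0.2694]
B [ 0.4704 -0.0496] [0.4247 0.0825]
[0.4129 0.1168]
shift [ 26.3  -3.  320. ] spin -0.1 | toolx yaw 108.6 j7 0.27 t 41.4 F [-0.7  0.1  0.7] grip 0.0 0.88
41.48 [(np.int32(176), array([130.9, 289.5]))] []
41.53 [(np.int32(187), array([130.9, 289.8]))] []
41.58 [(np.int32(192), array([131.4, 290.2]))] [(np.int32(50), array([141.5, 310.9]))]
41.63 [(np.int32(179), array([131. , 290.6]))] [(np.int32(114), array([142.6, 319.3]))]
41.68 [(np.int32(158), array([130.3, 290.6]))] [(np.int32(167), array([143.9, 328. ]))]
41.73 [(np.int32(152), array([130.3, 290.8]))] [(np.int32(14), array([136.8, 314. ])), (np.int32(228), array([144.7, 335.6]))]
```

```bash
python3 -m handwheel '26 -3 40 0;26 -3 80 0;26 -3 120 0;26 -3 160 0;26 -3 200 0;26 -3 220 0;26 -3 240 0;26 -3 240 0;26 -3 240 0;26 -3 240 0' 60|head -2; python3 - <<'E'
from h import *
print(bot.sense()["joints"])
go(.4135,.114,.03,108.7)
E
```

```text
clock: 42.57
eef_pos: [0.4143, 0.1152, 0.1108]
[-0.6389  0.5595  0.4605  2.2042 -0.5411  0.4783  0.5744]
shift [-0.9 -1.8 80.8] spin 0.0 | toolx yaw 108.7 j7 0.57 t 42.6 F [-0.4  0.5  0.5] grip 0.0 0.7
```

```bash
python3 -m handwheel '-1 -2 20 0;-1 -2 40 0;-1 -2 60 0;-1 -2 75 0;-1 -2 81 0;-1 -2 81 0;-1 -2 81 0;-1 -2 81 0'; python3 - <<'E'
from h import *
print(bot.sense()["joints"])
go(.4135,.114,.03,108.7)
E
```

```text
clock: 43.23
eef_pos: [0.4131, 0.1141, 0.03]
ee_rot: [0.582, 0.813, 0.004, 0.002]
contact_force: [0.1, -0.3, -0.0]
opening: 0.7
grip_force: 0.0
[-0.4777  0.7079  0.2337  2.2526 -0.6913  0.2396  0.7046]
shift [-0.2  0.3  0. ] spin 0.1 | toolx yaw 108.8 j7 0.7 t 43.2 F [ 0.1 -0.3 -0. ] grip 0.0 0.7
```

Reachable. Grip, lift and check the held pose; look at the swinging pump too.

```bash
python3 -m handwheel '0 0 0 0;0 0 0 0;0 0 0 0;0 0 0 0;0 0 0 0;0 0 0 0;0 0 0 0;0 0 0 0' 10 90|tail -3; python3 -m handwheel '0 0 -40 0;0 0 -80 0;0 0 -120 0;0 0 -160 0;0 0 -200 0;0 0 -228 0;0 0 -228 0;0 0 -228 0;0 0 -228 0;0 0 -228 0' ; python3 - <<'E'
from h import *
s=bot.sense(); p=s["eef_pos"]; d=np.array([np.cos(np.radians(-71.3)),np.sin(np.radians(-71.3)),0])
P=p+d*.176+[0,0,-.013]; print(P,s["joints"])
c={}
for n in("top","scene"):
    im=bot.get_image(n); u=proj(n,P).astype(int); b=blobs(im,"red",10,(u[0]-20,u[1]-20,u[0]+20,u[1]+20))
    pts=np.vstack([np.argwhere(x[3])[:,::-1] for x in b]).astype(np.float32); M=cv2.moments(cv2.convexHull(pts)); c[n]=(M["m10"]/M["m00"],M["m01"]/M["m00"])
print(tri(c["top"],c["scene"]))
u,v=np.array([.817,-.576]),np.array([.576,.817]); L=np.array([.575,-.3455])
go(*(L-.245*u+.03*v),.26,-35.2+90); go(*(L-.245*u+.18*v),.26,-35.2+90)
H["red"]=((165,80,60),(180,255,255));H["red0"]=((0,80,60),(8,255,255))
for k in range(24):
    im=bot.get_image("scene"); d=blobs(im,"blue",8,(85,255,175,355)); print([tuple(x[1].round(0)) for x in d][-1:],end=" ")
E
```

```text
contact_force: [-0.9, 1.0, 9.0]
opening: 0.38
grip_force: 88.7
clock: 44.73
eef_pos: [0.4095, 0.1132, 0.2553]
ee_rot: [0.582, 0.813, 0.001, 0.0]
contact_force: [-0.4, 0.0, -2.8]
opening: 0.379
grip_force: 90.6
[ 0.4659 -0.0536  0.2423] [-0.8729  0.3264  0.7328  2.0435 -0.286   0.8706  0.3472]
(array([ 0.4669, -0.0513,  0.2416]), np.float64(0.0017613635204367037))
shift [-271.6 -110.9   -4.9] spin 53.9 | toolx yaw 108.7 j7 0.35 t 44.8 F [ 0.   0.1 -1.6] grip 90.6 0.38
shift [-183.3   10.2   -4.6] spin 53.9 | toolx yaw 108.7 j7 0.35 t 44.8 F [ 0.   0.1 -1.6] grip 90.6 0.38
[(np.float64(145.0), np.float64(335.0))] [(np.float64(145.0), np.float64(333.0))] [(np.float64(144.0), np.float64(331.0))] [(np.float64(144.0), np.float64(328.0))] [(np.float64(144.0), np.float64(325.0))] [(np.float64(143.0), np.float64(322.0))] [(np.float64(143.0), np.float64(320.0))] [(np.float64(143.0), np.float64(319.0))] [(np.float64(143.0), np.float64(320.0))] [(np.float64(143.0), np.float64(322.0))] [(np.float64(143.0), np.float64(325.0))] [(np.float64(144.0), np.float64(329.0))] [(np.float64(144.0), np.float64(331.0))] [(np.float64(145.0), np.float64(334.0))] [(np.float64(145.0), np.float64(334.0))] [(np.float64(145.0), np.float64(334.0))] [(np.float64(145.0), np.float64(332.0))] [(np.float64(144.0), np.float64(330.0))] [(np.float64(144.0), np.float64(327.0))] [(np.float64(144.0), np.float64(324.0))] [(np.float64(143.0), np.float64(322.0))] [(np.float64(143.0), np.float64(320.0))] [(np.float64(143.0), np.float64(320.0))] [(np.float64(143.0), np.float64(321.0))]
```

Second pump held level too, and the first is settling. Spin, then slide to the front.

```bash
python3 -m handwheel '0 0 0 7;0 0 0 14;0 0 0 21;0 0 0 28;0 0 0 35;-18 1 -5 41;-54 3 -5 47;-90 5 -5 53.9;-130 7 -5 53.9;-165 9 -5 53.9;-183 10 -5 53.9;-183 10 -5 53.9' |head -3; python3 -m handwheel '0 0 0 0;0 0 0 0;0 0 0 0' |head -3; python3 - <<'E'
from h import *
print(bot.sense()["joints"])
u,v=np.array([.817,-.576]),np.array([.576,.817]); L=np.array([.575,-.3455])
go(*(L-.245*u+.03*v),.26,-35.2+90)
E
```

```text
clock: 47.03
eef_pos: [0.4805, -0.0625, 0.2626]
ee_rot: [0.889, 0.457, 0.003, 0.003]
clock: 47.28
eef_pos: [0.479, -0.0551, 0.2614]
ee_rot: [0.887, 0.462, 0.003, -0.001]
[-0.5618  0.4763  0.9399  1.9017 -0.4639  0.9937 -0.0244]
shift [-152.     0.4    0.6] spin 0.2 | toolx yaw 55.0 j7 -0.02 t 47.3 F [-0.8  0.7 -2. ] grip 90.5 0.38
```

```bash
python3 -m handwheel '-30 0 0 0;-60 0 0 0;-90 0 0 0;-120 0 0 0;-152 0 0 0;-152 0 0 0;-152 0 8 0;-152 0 15 0;-152 0 15 0;-152 0 15 0' |head -2; python3 -m handwheel '0 0 0 -7;0 0 0 -14;0 0 0 -21;0 0 0 -28;0 0 0 -35;0 0 0 -42;0 0 0 -49;0 0 0 -56;0 0 0 -63;0 0 0 -70;0 0 0 -77;0 0 0 -84' |tail -4; python3 -m handwheel '0 0 0 -6;0 0 0 -6;0 0 0 -6;0 0 0 -6'; python3 - <<'E'
from h import *
u,v=np.array([.817,-.576]),np.array([.576,.817]); L=np.array([.575,-.3455])
go(*(L-.245*u),.286,-35.2)
E
```

```text
clock: 48.12
eef_pos: [0.3922, -0.1794, 0.245]
ee_rot: [0.348, 0.938, 0.002, 0.002]
contact_force: [0.2, 0.4, -0.8]
opening: 0.379
grip_force: 90.5
clock: 49.45
eef_pos: [0.392, -0.1808, 0.2458]
ee_rot: [0.303, 0.953, 0.002, 0.002]
contact_force: [0.4, -0.9, -2.3]
opening: 0.375
grip_force: 90.5
shift [  0.3 -29.  -40.3] spin -0.0 | toolx yaw 144.8 j7 1.58 t 49.5 F [ 0.4 -0.9 -2.3] grip 90.5 0.38
```

```bash
python3 -m handwheel '0 -15 0 0;0 -29 0 0;0 -29 0 0;0 -29 -15 0;0 -29 -30 0;0 -29 -41 0;0 -29 -41 0;0 -29 -41 0;0 -29 -41 0'; python3 - <<'E'
from h import *
s=bot.sense(); u,v=np.array([.817,-.576]),np.array([.576,.817]); L=np.array([.575,-.3455])
go(*(L-.245*u),.287,-35.2)
P=s["eef_pos"]+np.r_[u*.176,-.013]; print(P)
H["red"]=((165,80,60),(180,255,255));H["red0"]=((0,80,60),(8,255,255))
c={}
for n in("top","scene"):
    im=bot.get_image(n); q=proj(n,P).astype(int); b=blobs(im,"red",6,(q[0]-14,q[1]-(14 if n=="top" else 11),q[0]+14,q[1]+14)); print([(x[0],x[2]) for x in b],q)
    pts=np.vstack([np.argwhere(x[3])[:,::-1] for x in b]).astype(np.float32); M=cv2.moments(cv2.convexHull(pts)); c[n]=(M["m10"]/M["m00"],M["m01"]/M["m00"]); cv2.imwrite(f"pics/{n}9.png",im[:,:,::-1])
p,g=tri(c["top"],c["scene"]); e=p[:2]-L; print(p,g,e@u,e@v)
E
```

```text
clock: 50.2
eef_pos: [0.3749, -0.2043, 0.2862]
ee_rot: [0.302, 0.953, 0.002, 0.002]
contact_force: [0.3, -0.6, -3.0]
opening: 0.378
grip_force: 90.4
shift [ 0.  -0.1 -0.8] spin 0.1 | toolx yaw 144.9 j7 1.6 t 50.2 F [ 0.3 -0.6 -3. ] grip 90.4 0.38
[ 0.5187 -0.3057  0.2732]
[(np.int32(88), array([359, 206,  21,  18], dtype=int32))] [369 213]
[(np.int32(220), array([161, 234,  27,  21], dtype=int32))] [174 244]
[ 0.5176 -0.305   0.2722] 9.489322396081009e-05 -0.07022113733385545 -2.1621496555457727e-05
```

```bash
python3 -m handwheel '0 0 -0.8 0;0 0 -0.8 0;-4 0 -0.8 0;-8 0 -0.8 0;-14 0 -0.8 0;-20 0 -0.8 0;-20 0 -0.8 0;-20 0 -0.8 0;-20 0 -0.8 0';python3 -m handwheel '-6 0 0 0;-12 0 0 0;-18 0 0 0;-25 0 0 0;-25 0 0 0;-25 0 0 0;-25 0 0 0'; python3 - <<'E'
from h import *
u=np.array([.817,-.576]); R=np.array([.575,-.3455]); go(*(R-.2*u),.260,-35.2)
for n in("top","scene"): cv2.imwrite(f"pics/{n}6.png",bot.get_image(n)[:,:,::-1])
a=cv2.imread("pics/top6.png")[160:290,320:450];b=cv2.imread("pics/scene6.png")[230:360,80:210]
cv2.imwrite("pics/v9.png",np.hstack([cv2.resize(x,(390,390),interpolation=cv2.INTER_CUBIC) for x in(a,b)]))
E
```

```text
clock: 51.05
eef_pos: [0.3912, -0.2165, 0.2875]
ee_rot: [0.302, 0.953, 0.002, 0.002]
contact_force: [0.5, -0.1, -2.6]
opening: 0.376
grip_force: 90.5
clock: 51.63
eef_pos: [0.4115, -0.2308, 0.2876]
ee_rot: [0.302, 0.953, 0.002, 0.002]
contact_force: [-0.6, -0.0, -1.7]
opening: 0.38
grip_force: 90.5
shift [ 0.3  0.3 27.6] spin 0.0 | toolx yaw 144.8 j7 1.65 t 51.6 F [-0.6 -0.  -1.7] grip 90.5 0.38
```

View pics/v9.png

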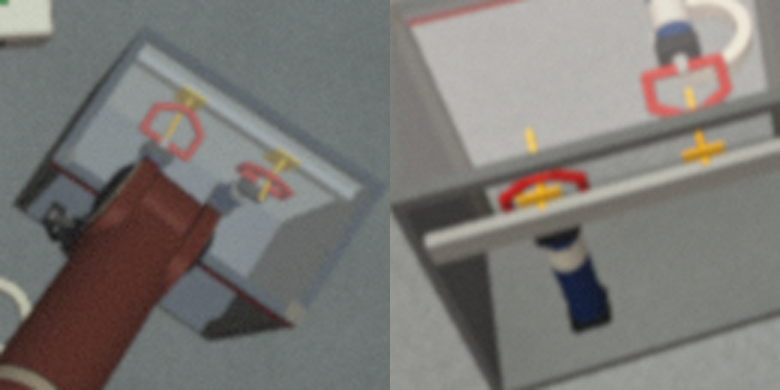

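First pump hangs on the right hook (right half (570,260)). The second handle now encloses the left hook rod (left half (172,125)). Lowering and pivoting as before.

```bash
python3 -m handwheel '0 0 6 0;0 0 12 0;0 0 18 0;0 0 23 0;0 0 27 0;0 0 27 0;0 0 27 0'|head -4; python3 -m handwheel '0 0 4 0;-0.5 0 8 0;-0.5 0 12 0;-1 0 16 0;-2 0 20 0;-2 0 26 0;-2 0 26 0;-2 0 26 0'|head -4; python3 -m handwheel '0 0 5 0;-1 0 10 0;-2 0 15 0;-3 0 20 0;-5 0 25 0;-6 0 30 0;-8 0 35 0;-9 0 40 0;-11 0 45 0;-13 0 50 0;-13 0 50 0;-13 0 50 0'; python3 - <<'E'
from h import *
go(.4,-.2,.2)
H["red"]=((165,80,60),(180,255,255));H["red0"]=((0,80,60),(8,255,255))
im=bot.get_image("scene"); print([(x[0],x[1].round(1)) for x in blobs(im,"red",6,(155,240,205,300))])
E
```

```text
clock: 52.32
eef_pos: [0.4119, -0.2309, 0.2606]
ee_rot: [0.302, 0.953, 0.002, 0.002]
contact_force: [-0.2, 0.8, -1.9]
clock: 52.98
eef_pos: [0.414, -0.2318, 0.2345]
ee_rot: [0.302, 0.953, 0.002, 0.002]
contact_force: [-0.6, 1.1, 0.9]
clock: 53.98
eef_pos: [0.4245, -0.2392, 0.1844]
ee_rot: [0.302, 0.953, 0.002, 0.002]
contact_force: [-1.3, 0.4, 1.8]
opening: 0.379
grip_force: 91.3
shift [ 42.5  18.  -15.6] spin 0 | toolx yaw 144.9 j7 1.75 t 54.0 F [-1.3  0.4  1.8] grip 91.3 0.38
[(np.int32(28), array([187.3, 263.2])), (np.int32(25), array([173.8, 266.9])), (np.int32(97), array([182.8, 274.5]))]
```

```bash
python3 -m handwheel '0 0 0 0;0 0 0 0;0 0 0 0;0 0 0 0;0 0 0 0;0 0 0 0' 75 50 | head -5; python3 -m handwheel '10 0 0 0;20 0 0 0;20 0 0 0;20 0 -30 0;20 0 -60 0;20 0 -90 0;20 0 -120 0;20 0 -160 0;20 0 -200 0;20 0 -200 0;20 20 -200 0;20 60 -200 0' |head -2; Z='0 0 0 0'; for i in 1 2 3 4 5 6 7 8 9 10 11 12 13 14 15; do python3 -m handwheel '0 0 0 0;0 0 0 0;0 0 0 0;0 0 0 0;0 0 0 0;0 0 0 0;0 0 0 0;0 0 0 0;0 0 0 0;0 0 0 0;0 0 0 0;0 0 0 0' >/dev/null; done; python3 - <<'E'
from h import *
for k in range(24):
    im=bot.get_image("scene")
    if k%2==0: print([(tuple(x[1].round(1))) for x in blobs(im,"blue",12,(85,255,230,360))])
t=bot.get_image("top"); print(bot.sense()["clock"])
a=im[190:370,90:360]; b=t[120:280,200:440]
cv2.imwrite("pics/fin.png",np.vstack([cv2.resize(a,(450,300)),cv2.resize(b,(450,300))])[:,:,::-1])
E
```

```text
clock: 54.53
eef_pos: [0.4245, -0.2391, 0.1848]
ee_rot: [0.302, 0.953, 0.002, 0.002]
contact_force: [0.4, 0.2, 0.3]
opening: 0.875
clock: 55.53
eef_pos: [0.4397, -0.1841, 0.3868]
[(np.float64(190.9), np.float64(314.0)), (np.float64(143.8), np.float64(327.3))]
[(np.float64(190.4), np.float64(314.0)), (np.float64(143.8), np.float64(327.4))]
[(np.float64(190.1), np.float64(314.1)), (np.float64(143.8), np.float64(327.4))]
[(np.float64(190.1), np.float64(314.0)), (np.float64(143.9), np.float64(327.3))]
[(np.float64(190.4), np.float64(314.1)), (np.float64(143.9), np.float64(327.3))]
[(np.float64(190.9), np.float64(313.9)), (np.float64(143.9), np.float64(327.3))]
[(np.float64(191.1), np.float64(313.9)), (np.float64(143.8), np.float64(327.4))]
[(np.float64(190.8), np.float64(313.9)), (np.float64(143.9), np.float64(327.4))]
[(np.float64(190.4), np.float64(314.0)), (np.float64(143.8), np.float64(327.3))]
[(np.float64(190.2), np.float64(314.1)), (np.float64(143.8), np.float64(327.4))]
[(np.float64(190.3), np.float64(314.1)), (np.float64(143.9), np.float64(327.4))]
[(np.float64(190.6), np.float64(314.0)), (np.float64(143.9), np.float64(327.5))]
71.7833
```

View pics/fin.png

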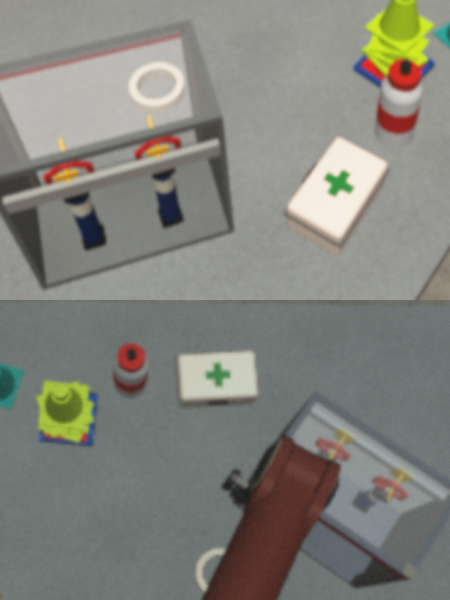

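Both pumps hang on their hooks (upper half (83,215) and (165,190)), the stack is straight, and the bystanders are in place. The left pump still rocks by about 0.5 px, so I'll wait for it to die out.

```bash
for i in $(seq 36); do python3 -m handwheel '0 0 0 0;0 0 0 0;0 0 0 0;0 0 0 0;0 0 0 0;0 0 0 0;0 0 0 0;0 0 0 0;0 0 0 0;0 0 0 0;0 0 0 0;0 0 0 0' >/dev/null; done; python3 - <<'E'
from h import *
for k in range(16):
    im=bot.get_image("scene")
    bl=blobs(im,"blue",12,(85,255,230,360))
    if k%2==0: print([(tuple(x[1].round(1))) for x in bl])
for b in bl:
    vx,vy,_,_=cv2.fitLine(np.argwhere(b[3])[:,::-1].astype(np.float32),cv2.DIST_L2,0,.01,.01).ravel(); print("axis",vx/vy)
for h in((.575,-.3455),(.506,-.4437)):
    p=[proj("scene",[*h,z]) for z in(.2,.06)]; print(p, (p[1]-p[0])[0]/(p[1]-p[0])[1])
print(bot.sense()["clock"],bot.sense()["contact_force"])
E
```

```text
[(np.float64(190.6), np.float64(314.0)), (np.float64(143.9), np.float64(327.4))]
[(np.float64(190.6), np.float64(313.9)), (np.float64(143.9), np.float64(327.4))]
[(np.float64(190.6), np.float64(314.0)), (np.float64(143.8), np.float64(327.3))]
[(np.float64(190.6), np.float64(314.0)), (np.float64(143.9), np.float64(327.3))]
[(np.float64(190.6), np.float64(314.0)), (np.float64(143.9), np.float64(327.4))]
[(np.float64(190.5), np.float64(314.0)), (np.float64(143.8), np.float64(327.3))]
[(np.float64(190.5), np.float64(313.9)), (np.float64(143.9), np.float64(327.3))]
[(np.float64(190.6), np.float64(314.0)), (np.float64(143.8), np.float64(327.2))]
axis 0.21038318
axis 0.34620816
[array([184.229 , 285.2263]), array([190.763 , 314.4849])] 0.22331700904591692
[array([132.6154, 299.1046]), array([143.8918, 327.8424])] 0.3923924235924944
108.5833 [ 0.4006 -0.4242 -0.5669]
```

Both still and vertical, at the predicted pixels. Handing in.

```bash
python3 -c "
from rig import bot
print(bot.sign_off())"
```

```text
the job is handed in; nothing more can be done
None
```

I handed the job in at about 109 s: the four lime cones are nested over the red one in the blue tray, both pumps hang still and close to straight down on their own hooks, and the bottle, tape and first-aid box were left where they were.

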